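# Open the ratchet stop of a carton rack

### The job

Open up the carton rack so that more cartons can be stood in it: with the fingertips press down the release paddle on top of the sliding stop and, keeping it pressed, push the stop back along its rail, away from the cartons, until it is fully home against the end stop. Then let go and move clear. Leave the three cartons standing where they are, and do not pick up or shift anything else.

Things in the scene. Friction and masses are not known exactly. Their poses are not given: they have to be found in the camera images.
- carton_rack: Fixed grey rack, place and yaw vary; 136 mm wide (x), 332 mm long (y), bed top 12 mm above the bench. Origin: middle of its underside, z up. Its y is the slide direction: at the -y end an upright end plate 92 mm high with the cartons before it, at the +y end of the rail a grey stop block 61 mm high. Toothed rail (24 mm wide, top at 40 mm) along y at x = -45 mm; bed on its +x side.
- jaw (a joint): Sliding stop, m: grows as it goes back along the rack's +y; 0.164 is fully home at the stop block; starts at 0.005 to 0.045. Black saddle 50 mm wide, 72 mm long, top at 60 mm, with an aluminium plate 72 mm high over the bed. Paddle up: ratchet blocks going back (play up to one 6 mm tooth). Paddle down: slides with about 1.5 N and some damping (15 N s/m), stays where left.
- release (a joint): Travel of the release paddle, m: 0 up, 0.010 fully pressed (straight down). Sprung: 3 N to start, 6.5 N at the bottom; springs up when let go. The ratchet is free once pressed more than 6 mm; keep it so while the stop slides. May rest up to 5 mm down by itself where its dog lies on a tooth.
- paddle_top (a point): Centre of the top face of the grey ribbed release paddle, moves with it; 74 mm above the bench when up. The paddle is 38 mm wide across the rail (rack's x) and 44 mm long along the slide (rack's y), level.
- post_top (a point): Top centre of the black thumb post that stands on the saddle behind the paddle (towards the rack's +y); 101 mm above the bench, 44 mm wide across the rail, 12 mm thick along the slide. Its front face lies 24.5 mm towards +y from the paddle's centre, 2.5 mm behind the paddle's edge: a finger that presses the paddle can push the stop by this face.
- carton_a_mid (a point): Small red carton standing on its long edge on the rack's bed, 68 mm across the rack, 16 mm thick along the slide, 45 mm high; the point is its centre; its own y axis points up; nearest the fixed end plate.
- carton_b_mid (a point): Small dark grey carton standing on its long edge on the rack's bed, 68 mm across the rack, 16 mm thick along the slide, 45 mm high; the point is its centre; its own y axis points up; the middle one.
- carton_c_mid (a point): White carton standing on edge on the rack's bed, 46 mm across the rack, 30 mm thick along the slide, 60 mm high, nearest the sliding stop; the point is its centre; its own y axis points up.
- label_roll_mid (a point): White label roll standing on the bench beyond the rack, 62 mm across, 50 mm high; the point is its centre. To be left alone.
- tub_green_mid (a point): Tub with a green lid standing on the bench beyond the rack, 66 mm across, 70 mm high; the point is its centre. To be left alone.
- tape_roll_mid (a point): Roll of cream tape lying flat on the bench past the rack's end stop, 102 mm across, 48 mm high; the point is its centre. To be left alone.
There are look-alikes about, which are no part of the job. Of the things that look like the part that bears carton_b_mid, the middle-sized one is meant.

How it is judged:
On the way, in this order (a step that is already met when the one before it is completed fails the run):
1. the release paddle is pressed down more than 6 mm while the stop is still near the cartons (value of joint release above 0.006 m and value of joint jaw below 0.08 m), for 0.1 s.
2. the stop is pushed back fully home (within 8 mm) (value of joint jaw above 0.156 m), for 0.2 s.
At the end, for the whole second after the job is handed in: The stop is within 8 mm of fully home (joint jaw above 0.156), the paddle is let go (above 7 mm of travel is not allowed), the three cartons still stand (tilt under 0.3 rad) within 15 mm of where they were, and the label roll, tub and tape roll are within 20 mm of where they were (value of joint jaw above 0.156 m and value of joint release below 0.007 m and distance of each of carton_a_mid, carton_b_mid, carton_c_mid from where it was at the start of the episode below 0.015 m and angle between each of carton_a_mid, carton_b_mid, carton_c_mid's own y axis and vertical below 0.3 rad and distance of each of label_roll_mid, tub_green_mid, tape_roll_mid from where it was at the start of the episode below 0.02 m); the robot touches nothing.
It fails at once if a standing carton is shifted more than 15 mm, lifted, or tipped (distance of any of carton_a_mid, carton_b_mid, carton_c_mid from where it was at the start of the episode above 0.015 m or angle between any of carton_a_mid, carton_b_mid, carton_c_mid's own y axis and vertical above 0.3 rad).
It fails at once if the label roll, the green-lidded tub or the tape roll is moved more than 20 mm or lifted (distance of any of label_roll_mid, tub_green_mid, tape_roll_mid from where it was at the start of the episode above 0.02 m).
It also fails if it takes over 32 s, if anything falls off the work surface, if the arm or the gripper's body presses on something with over 40 N, if the wrist force passes 120 N, or if a joint passes its speed limit or range.

### The arm

A 6-joint arm with a two-finger parallel gripper is mounted at the origin on the work surface; the furniture and walls round the work are solid. World frame = base frame: x ahead of the robot, y to its left, z up, the work surface at z = 0. Lengths are in m, angles in rad, forces in N, time in s.
With the tool pointing down it reaches from about 0.3 to 0.875 m from the base axis. Payload 4.2 kg.
Tool frame: the origin (TCP) lies where the fingers leave the gripper's body, on its centre line; the fingertips stand 73 mm ahead of it and the grasp point (between the pads) lies 54 mm ahead of it (env.finger_overhang is the distance from the TCP to the fingertips, in m); z points along the fingers, y is the line along which they close (so a half turn about z gives the same grasp; the last joint's range is limited). The gripper opens to 85 mm and grips with 20 to 120 N. Pads are 22 mm wide; open, the fingers measure 114 mm over their backs; the gripper's body (76 mm by 85 mm) begins 54 mm behind the grasp point. The pads swing forward as they close: fully open they stand 13 mm farther back than shut.
Start: joints at [1.209, 0.32, 1.565, -0, 1.257, -0.02], TCP at [0.193, 0.542, 0.304] pointing down, gripper open.
Joint ranges: [-3.11, 3.11], [-0.84, 2.01], [0.21, 2.61], [-1.34, 4.49], [0.05, 2.63], [-2.56, 2.56]. Speed limits (rad/s): [2.57, 2.57, 3.14, 3.14, 3.14, 3.14].

### API

Orientations are given as a unit quaternion [w, x, y, z].
In Python, from plant import env, camera, get_calibration, ticket gives the robot as it stands. The module is installed in compiled form; this text tells all that it offers.
- The arm moves only by the shell command python3 -m inch 'ROWS' [FORCE]. ROWS is JSON, a list of rows, each a list of 7 numbers: the opening, from -1 (shut) to 1 (fully open), then the shift along the tool's x, y, z each as a share of 0.05 m, from -1 to 1, then the turn, a rotation vector about the tool's x, y, z each as a share of 90 degrees, from -1 to 1. A call has 1 to 5 rows; each row shifts and turns the commanded pose from where the row before left it, along the tool's axes as they then stand; what a row does not reach is not made up. A row lasts 1/10 s, in which the tool goes at most 50 mm and 8.59 degrees, less where a joint would pass 70% of its speed; a pose out of reach is approached as far as the arm can. A call with a number of a shift or a turn outside -1 to 1 is refused whole. A call with a gripper value outside its range is refused whole. The fingers move at their own pace and stop on an object; FORCE is the grip in N (left out, the last holds). Time passes only in rows, so rows that do not move let the fingers close. It gives the time, the measured TCP pose, the force, the opening and the grip force at its end, in the units of the state.
- env.read_state(): the state, without advancing time (a new reading comes with each control period).
- camera(name): name is "scene" or "top"; returns the picture (480x640x3 uint8, red, green, blue); there is no depth.
- get_calibration(name): a dict with "fov_y" (degrees; the focal length in pixels is half the picture's height over the tangent of half this angle, whatever the lens; pixels are square), "cx", "cy" (the principal point, pixels), "R" (3x3) and "t" (3): a world point X has camera coordinates R X + t. Camera axes: x right, y down, z forward; pixel columns grow to the right and rows downward; lengths in m; the calibration is good to about 2 mm. A picture is of the moment at which its call begins. get_calibration takes no time and is no camera call.
- ticket.close_job(): hands the job in; it is judged then, once.
The state is a dict: "time": time; "joints": joint angles; "joint_velocities": joint speeds; "tau": joint torques, N m; "position": TCP position; "eef_rot": TCP orientation; "wrist_force": force on the tool from outside, world axes, zero at the start; "ft_torque": the same for the moment, N m; "grip_width": opening from 0.0 (shut) to 1.0 (fully open); "finger_force": force on a finger pad.
Only numpy, scipy, OpenCV 4.12 (cv2) and the standard library are available. Lean on these libraries where they do the work, as an engineer would, in place of code of your own. Each camera call takes 0.05 s, during which the arm holds its last target. There are 200 camera calls.

## Working session

There is one attempt and no reset: what is moved stays moved. The work goes in short steps, Python scripts to look and compute and a shell command to move; the robot and the scene stay as the last step left them, time stands still between calls to the robot, and variables do not carry over. Pictures are saved under pics/ and viewed, at most 10 in all, crops included, and the job is handed in when it is done.

```bash
mkdir -p pics; python3 - <<'E'
from plant import env,camera,get_calibration
import cv2,numpy as np
for n in("scene","top"):
    im=camera(n);cv2.imwrite(f"pics/{n}0.png",im[:,:,::-1]);c=get_calibration(n);print(n,{k:np.round(v,4).tolist() for k,v in c.items()})
s=env.read_state();print(s)
E
```

```text
scene {'fov_y': 54.8344, 'cx': 314.285, 'cy': 234.2931, 'R': [[0.6679, -0.7442, 0.0074], [-0.482, -0.4401, -0.7576], [0.5671, 0.5025, -0.6526]], 't': [-0.3839, 0.4089, 0.5526]}
top {'fov_y': 45.4614, 'cx': 323.1874, 'cy': 244.2349, 'R': [[-0.0048, -0.9998, -0.0182], [-0.9942, 0.0068, -0.1074], [0.1075, 0.0176, -0.994]], 't': [0.0537, 0.6393, 1.2525]}
{'time': 0.1, 'joints': array([ 1.20897945e+00,  3.20218926e-01,  1.56554775e+00, -9.59623434e-06,
        1.25741372e+00, -1.99815675e-02]), 'joint_velocities': array([-0.0015864 , -0.00234434, -0.0032764 ,  0.00118154,  0.00288306,
        0.00139503]), 'tau': array([-1.10566573e-04, -4.16409588e+01, -2.34704232e+01, -6.90803677e-05,
        4.99619055e-03, -6.47501082e-06]), 'position': array([0.19263047, 0.54144196, 0.30317505]), 'eef_rot': array([-1.46149847e-04,  1.70085191e-01,  9.85429042e-01, -7.80313558e-04]), 'wrist_force': array([-0.57518067, -0.22699678, -0.46895741]), 'ft_torque': array([-0.01731629,  0.02433455, -0.05141463]), 'finger_force': 0.0, 'grip_width': 1.000017786766442}
```

View pics/scene0.png

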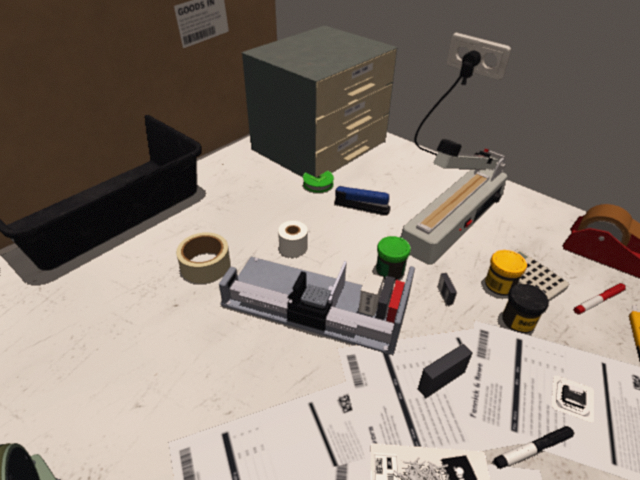

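View pics/top0.png

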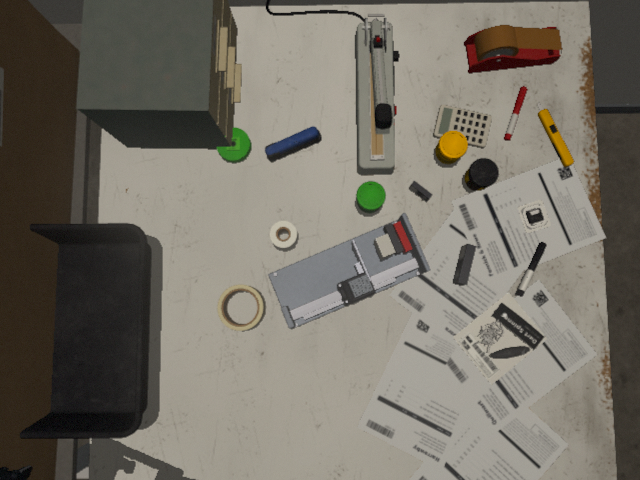

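The scenes show the rack: in top, end plate near (415,243), saddle and paddle near (356,289), stop-block end near (282,300). In scene, the saddle is at (312,295). There are three dark grey cartons in top: small (420,190), large (465,265) and one in the rack (~(395,240)). The one in the rack, between red and white, should be the middle-sized one, which I'll confirm in an enlarged crop.

```bash
python3 - <<'E'
import cv2,numpy as np
a=cv2.imread("pics/top0.png")[175:340,260:480];b=cv2.imread("pics/scene0.png")[240:400,215:475]
a=cv2.resize(a,(400,300),interpolation=cv2.INTER_CUBIC);b=cv2.resize(b,(400,246),interpolation=cv2.INTER_CUBIC)
b=cv2.copyMakeBorder(b,0,54,0,0,cv2.BORDER_CONSTANT)
cv2.imwrite("pics/crop0.png",cv2.convertScaleAbs(cv2.resize(np.hstack([a,b]),(800,300)),alpha=1.5))
E
cat > h.py <<'E'
import numpy as np
from plant import get_calibration
def ray(n,u,v,z):
    c=get_calibration(n);f=240/np.tan(np.radians(c["fov_y"])/2);R=np.array(c["R"]);t=np.array(c["t"])
    o=-R.T@t;d=R.T@np.array([(u-c["cx"])/f,(v-c["cy"])/f,1]);return o+d*(z-o[2])/d[2]
def proj(n,X):
    c=get_calibration(n);f=240/np.tan(np.radians(c["fov_y"])/2);p=np.array(c["R"])@X+np.array(c["t"]);return np.array([c["cx"]+f*p[0]/p[2],c["cy"]+f*p[1]/p[2]])
E
```

```text
(no output)
```

View pics/crop0.png

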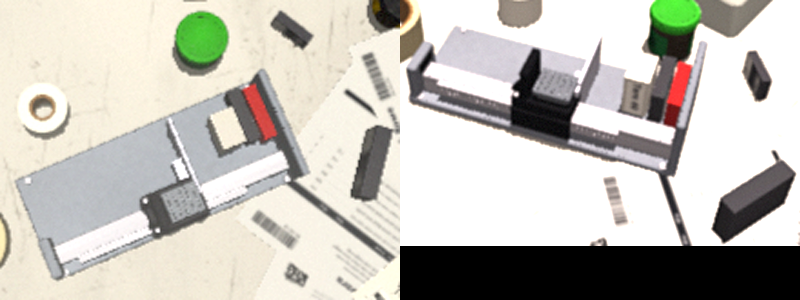

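The crop confirms it: the rack's dark carton sits between red and white, larger than the one at (420,190) and smaller than the one at (465,265). The paddle is at top ≈(361,287) and scene ≈(316,297), with the post at top ≈(345,293). Next, positions.

```bash
python3 - <<'E'
from h import *
from plant import env
import cv2
for n,im,r in(("top","pics/top0.png",(255,335,325,400)),("scene","pics/scene0.png",(270,320,280,345))):
    i=cv2.imread(im);g=cv2.cvtColor(i,cv2.COLOR_BGR2GRAY)[r[0]:r[1],r[2]:r[3]]
    m=((g>38)&(g<95)).astype(np.uint8) if n=="scene" else ((g>45)&(g<95)).astype(np.uint8)
    k,l,s,c=cv2.connectedComponentsWithStats(cv2.morphologyEx(m,cv2.MORPH_OPEN,np.ones((3,3))))
    for j in range(1,k):
        if s[j,4]>60: u=c[j]+[r[2],r[0]];print(n,s[j],u,ray(n,*u,.072).round(4))
p=lambda u,v,z:ray("top",u,v,z)
print("paddle top/scene clicks",p(361.2,287.2,.072).round(4),ray("scene",315.8,296.6,.072).round(4),"post",p(345,293,.101).round(4))
A,B,C,D=p(270,274,.012),p(292,328,.012),p(404,213.5,.092),p(428,273,.092)
print("corners",[q[:2].round(3).tolist() for q in(A,B,C,D)],"len",np.linalg.norm((A-C)[:2]),np.linalg.norm((B-D)[:2]),"wid",np.linalg.norm((A-B)[:2]),np.linalg.norm((C-D)[:2]))
for q in(A-C,B-D):print("slide dir deg",np.degrees(np.arctan2(q[1],q[0])))
q=A-B;print("x dir",np.degrees(np.arctan2(q[1],q[0])));q=C-D;print("x dir",np.degrees(np.arctan2(q[1],q[0])))
q=env.read_state()["eef_rot"];from scipy.spatial.transform import Rotation as R
print(R.from_quat(q[[1,2,3,0]]).as_matrix().round(3))
E
```

```text
top [ 12  18  39  33 443] [352.08803612 291.33182844] [ 0.5328 -0.0126  0.072 ]
scene [ 51   1  14  35 182] [338.04395604 289.51648352] [ 0.5804 -0.0501  0.072 ]
scene [ 0 38  7 10 64] [283.  312.5] [ 0.4791 -0.0153  0.072 ]
paddle top/scene clicks [ 0.5416 -0.0324  0.072 ] [ 0.542  -0.0323  0.072 ] post [0.5286 0.0033 0.101 ]
corners [[0.575, 0.172], [0.453, 0.122], [0.699, -0.125], [0.57, -0.174]] len 0.3222443203225026 0.3180364108346805 wid 0.13200952811451477 0.13731042828141427
slide dir deg 112.65890272719838
slide dir deg 111.71900750735074
x dir 22.40358841138326
x dir 20.6393298371347
[[-0.942  0.335 -0.001]
 [ 0.335  0.942 -0.001]
 [ 0.    -0.002 -1.   ]]
```

Both views agree on the paddle at (0.542, −0.032), with the slide direction at 112°. Go there high up first, with the fingers shut.

```bash

python3 -m inch '[[-1,-0.687,-0.556,0,0,0,0],[-1,-0.687,-0.556,0,0,0,0],[-1,-0.687,-0.556,0,0,0,0],[-1,-0.687,-0.556,0,0,0,0],[-1,-0.687,-0.556,0,0,0,0]]' 
python3 -m inch '[[-1,-0.687,-0.556,0,0,0,0],[-1,-0.687,-0.556,0,0,0,0],[-1,-0.687,-0.556,0,0,0,0],[-1,-0.687,-0.556,0,0,0,0],[-1,-0.687,-0.556,0,0,0,0]]'
python3 -m inch '[[-1,-0.687,-0.556,0,0,0,0],[-1,-0.687,-0.556,0,0,0,0],[-1,-0.687,-0.556,0,0,0,0],[-1,-0.687,-0.556,0,0,0,0],[-1,-0.687,-0.556,0,0,0,0]]'
python3 -m inch '[[-1,0,0,0,0,0,0.095],[-1,0,0,0,0,0,0.095],[-1,0,0,0,0,0,0.095],[-1,0,0,0,0,0,0.095],[-1,0,0,0,0,0,0.095]]'
python3 -m inch '[[-1,0,0,0,0,0,0.06],[-1,0,0,0,0,0,0]]'
cat >> h.py <<'E'
def st():
    from plant import env
    from scipy.spatial.transform import Rotation as R
    s=env.read_state();q=s["eef_rot"];M=R.from_quat(q[[1,2,3,0]]).as_matrix()
    print(s["time"],s["position"].round(4),s["wrist_force"].round(1),"xdir",np.degrees(np.arctan2(M[1,0],M[0,0])).round(1),M[:,2].round(3),s["grip_width"],env.finger_overhang)
    g=np.array([.539,-.0246,.16])-s["position"];print("to target, tool shares",(M.T@g/.05).round(3))
E
python3 -c "from h import *;st()"
```

```text
time: 0.6
position: [0.3084, 0.3515, 0.3036]
eef_rot: [-0.0, 0.17, 0.985, -0.0]
wrist_force: [0.7, 0.3, 0.3]
grip_width: 0.145
finger_force: 0.0
time: 1.1
position: [0.4236, 0.163, 0.3037]
eef_rot: [-0.0, 0.17, 0.985, 0.0]
wrist_force: [0.8, -0.1, -0.3]
grip_width: -0.002
finger_force: 0.0
time: 1.6
position: [0.5389, -0.0256, 0.3036]
eef_rot: [-0.0, 0.17, 0.985, 0.0]
wrist_force: [1.3, 0.9, 0.2]
grip_width: 0.001
finger_force: 0.0
time: 2.1
position: [0.5382, -0.0239, 0.3034]
eef_rot: [-0.001, 0.52, 0.854, -0.0]
wrist_force: [-0.2, 0.3, 0.0]
grip_width: -0.001
finger_force: 0.0
time: 2.3
position: [0.5382, -0.0238, 0.3035]
eef_rot: [-0.0, 0.557, 0.83, -0.0]
wrist_force: [0.4, -0.3, 0.1]
grip_width: -0.0
finger_force: 0.0
2.3 [ 0.5382 -0.0238  0.3035] [ 0.4 -0.3  0.1] xdir 112.3 [-0.001  0.    -1.   ] -0.00028122681270225514 0.0726
to target, tool shares [-0.022  0.011  2.87 ]
```

Lined up. Lower to just above the paddle (tip at ~0.09 m) and look.

```bash

python3 -m inch '[[-1,0,0,0.7,0,0,0],[-1,0,0,0.7,0,0,0],[-1,0,0,0.7,0,0,0],[-1,0,0,0.7,0,0,0],[-1,0,0,0,0,0,0]]' | head -2
python3 - <<'E'
from h import *;st()
from plant import camera
import cv2
o=[]
for n,(r0,r1,c0,c1) in(("top",(200,350,250,450)),("scene",(200,350,210,410))):
    im=camera(n)[:,:,::-1];o.append(cv2.resize(im[r0:r1,c0:c1],(400,300),interpolation=cv2.INTER_CUBIC))
cv2.imwrite("pics/c1.png",cv2.convertScaleAbs(np.hstack(o),alpha=1.6))
E
```

```text
time: 2.8
position: [0.5354, -0.0236, 0.1596]
2.8 [ 0.5354 -0.0236  0.1596] [-1.  -1.2  0.6] xdir 112.4 [-0.011  0.001 -1.   ] 0.001017388919449668 0.0726
to target, tool shares [-0.045  0.059 -0.009]
```

View pics/c1.png

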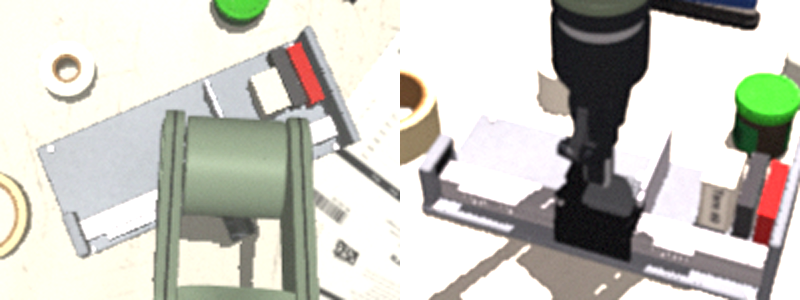

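The fingertips are at crop (600,187), over the paddle and on the carton side of the post. Correct the 3 mm sideways error and press down in small steps.

```bash

python3 -m inch '[[-1,-0.04,0.06,0.1,0,0,0],[-1,0,0,0.1,0,0,0],[-1,0,0,0,0,0,0]]' | head -4
python3 -m inch '[[-1,0,0,0.06,0,0,0],[-1,0,0,0.06,0,0,0],[-1,0,0,0,0,0,0]]' | head -4
python3 -c "from h import *;st()"
```

```text
time: 3.2
position: [0.5422, -0.0246, 0.1543]
eef_rot: [0.0, 0.557, 0.83, 0.0]
wrist_force: [0.3, -0.6, 0.0]
time: 3.5
position: [0.5417, -0.0245, 0.1476]
eef_rot: [-0.0, 0.557, 0.83, -0.0]
wrist_force: [0.0, 0.2, 0.5]
3.5 [ 0.5417 -0.0245  0.1476] [0.  0.2 0.5] xdir 112.3 [-0.001  0.    -1.   ] 0.006933227357779006 0.0726
to target, tool shares [ 0.019 -0.051 -0.248]
```

```bash

python3 -m inch '[[-1,0,-0.05,0.05,0,0,0],[-1,0,0,0.03,0,0,0],[-1,0,0,0,0,0,0],[-1,0,0,0,0,0,0]]' | head -4
python3 -m inch '[[-1,0,0,0.06,0,0,0],[-1,0,0,0,0,0,0],[-1,0,0,0,0,0,0]]' | head -4
python3 -c "from h import *;st()"
```

```text
time: 3.9
position: [0.5401, -0.0255, 0.1444]
eef_rot: [0.001, 0.557, 0.83, 0.0]
wrist_force: [1.3, -1.1, 3.4]
time: 4.2
position: [0.5401, -0.0255, 0.1411]
eef_rot: [0.001, 0.557, 0.83, 0.0]
wrist_force: [2.9, 1.0, 4.4]
4.2 [ 0.5401 -0.0255  0.1411] [2.9 1.  4.4] xdir 112.3 [ 0.001  0.    -1.   ] -0.0005450008442243567 0.0726
to target, tool shares [ 0.025 -0.014 -0.377]
```

```bash

python3 -m inch '[[-1,0,0,0.07,0,0,0],[-1,0,0,0,0,0,0],[-1,0,0,0,0,0,0],[-1,0,0,0,0,0,0]]' | head -4
python3 -c "from h import *;st()"
```

```text
time: 4.6
position: [0.5401, -0.0255, 0.1378]
eef_rot: [0.001, 0.557, 0.83, 0.0]
wrist_force: [2.3, -0.1, 4.6]
4.6 [ 0.5401 -0.0255  0.1378] [ 2.3 -0.1  4.6] xdir 112.3 [ 0.001  0.    -1.   ] -0.0014970259980560457 0.0726
to target, tool shares [ 0.025 -0.013 -0.444]
```

```bash

python3 -m inch '[[-1,0,0,0.02,0,0,0],[-1,0,0,0,0,0,0],[-1,0,0,0,0,0,0]]' | head -4
python3 -m inch '[[-1,0.1,0,0,0,0,0],[-1,0.1,0,0,0,0,0],[-1,0.1,0,0,0,0,0],[-1,0.1,0,0,0,0,0]]' | head -4
python3 -c "from h import *;st()"
```

```text
time: 4.9
position: [0.5401, -0.0255, 0.1369]
eef_rot: [0.001, 0.557, 0.83, 0.0]
wrist_force: [0.9, 0.6, 6.1]
time: 5.3
position: [0.5326, -0.0073, 0.1369]
eef_rot: [0.001, 0.557, 0.83, 0.0]
wrist_force: [2.0, -2.0, 6.0]
5.3 [ 0.5326 -0.0073  0.1369] [ 2. -2.  6.] xdir 112.3 [ 0.002 -0.001 -1.   ] -0.0024705699534340823 0.0726
to target, tool shares [-0.369 -0.012 -0.461]
```

Sliding freely with ~2.5 N and the paddle held at 6 N. Continue.

```bash

python3 -m inch '[[-1,0.15,0,0,0,0,0],[-1,0.15,0,0,0,0,0],[-1,0.15,0,0,0,0,0],[-1,0.15,0,0,0,0,0],[-1,0.15,0,0,0,0,0]]' | head -4
python3 -m inch '[[-1,0.15,0,0,0,0,0],[-1,0.15,0,0,0,0,0],[-1,0.15,0,0,0,0,0],[-1,0.15,0,0,0,0,0],[-1,0.1,0,0,0,0,0]]' | head -4
python3 - <<'E'
from h import *;st()
from plant import camera
import cv2
o=[]
for n,(r0,r1,c0,c1) in(("top",(200,350,250,450)),("scene",(200,350,210,410))):
    im=camera(n)[:,:,::-1];o.append(cv2.resize(im[r0:r1,c0:c1],(400,300),interpolation=cv2.INTER_CUBIC))
cv2.imwrite("pics/c2.png",cv2.convertScaleAbs(np.hstack(o),alpha=1.6))
E
```

```text
time: 5.8
position: [0.5182, 0.0274, 0.1369]
eef_rot: [0.001, 0.557, 0.83, -0.0]
wrist_force: [2.1, -2.5, 5.9]
time: 6.3
position: [0.5048, 0.06, 0.1368]
eef_rot: [0.001, 0.557, 0.831, -0.0]
wrist_force: [1.5, -2.3, 5.8]
6.3 [0.5048 0.06   0.1368] [ 1.5 -2.3  5.8] xdir 112.3 [ 0.001 -0.001 -1.   ] -0.003246877495667761 0.0726
to target, tool shares [-1.826 -0.009 -0.462]
```

View pics/c2.png

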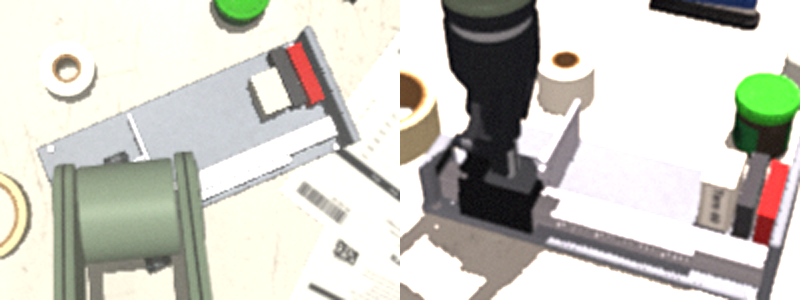

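The stop is following the fingers (saddle at scene crop (500,195)), about 30–40 mm remains to the end block, and the cartons are undisturbed.

```bash

python3 -m inch '[[-1,0.1,0,0,0,0,0],[-1,0.1,0,0,0,0,0],[-1,0.1,0,0,0,0,0],[-1,0.1,0,0,0,0,0],[-1,0.1,0,0,0,0,0]]' | head -4
python3 -m inch '[[-1,0.06,0,0,0,0,0],[-1,0.06,0,0,0,0,0],[-1,0,0,0,0,0,0]]' | head -4
python3 -c "from h import *;st()"
```

```text
time: 6.9
position: [0.4953, 0.0829, 0.1368]
eef_rot: [0.001, 0.557, 0.831, -0.0]
wrist_force: [1.8, -0.8, 7.0]
time: 7.2
position: [0.493, 0.0883, 0.1367]
eef_rot: [0.001, 0.557, 0.831, -0.0]
wrist_force: [1.5, -1.2, 6.4]
7.2 [0.493  0.0883 0.1367] [ 1.5 -1.2  6.4] xdir 112.3 [ 0.001 -0.001 -1.   ] 0.00036226513407912466 0.0726
to target, tool shares [-2.439 -0.007 -0.461]
```

```bash

for i in 1 2 3; do :; done
python3 -m inch '[[-1,0.06,0,0,0,0,0],[-1,0.06,0,0,0,0,0],[-1,0.06,0,0,0,0,0],[-1,0,0,0,0,0,0]]' | head -4
python3 -m inch '[[-1,0.05,0,0,0,0,0],[-1,0.05,0,0,0,0,0],[-1,0,0,0,0,0,0]]' | head -4
```

```text
time: 7.6
position: [0.4914, 0.0924, 0.1369]
eef_rot: [0.005, 0.555, 0.832, -0.003]
wrist_force: [7.0, -25.1, 3.8]
time: 7.9
position: [0.4912, 0.0931, 0.1369]
eef_rot: [0.008, 0.553, 0.833, -0.005]
wrist_force: [13.2, -45.4, 2.3]
```

Firm stop at 45 N after ~125 mm of travel, consistent with home. Unload the push, then lift straight up and clear.

```bash

python3 -m inch '[[-1,-0.08,0,0,0,0,0],[-1,-0.08,0,0,0,0,0],[-1,0,0,0,0,0,0],[-1,0,0,0,0,0,0]]' | head -4
python3 -m inch '[[-1,0,0,-0.2,0,0,0],[-1,0,0,-0.3,0,0,0],[-1,0,0,-0.8,0,0,0],[-1,0,0,-0.8,0,0,0],[-1,0,0,-0.8,0,0,0]]' | head -4
python3 -m inch '[[-1,-0.8,0,-0.2,0,0,0],[-1,-0.8,0,0,0,0,0],[-1,-0.8,0,0,0,0,0],[-1,-0.8,0,0,0,0,0],[-1,-0.8,0,0,0,0,0]]' | head -4
python3 - <<'E'
from h import *;st()
from plant import camera
import cv2
o=[]
for n,(r0,r1,c0,c1) in(("top",(200,350,250,450)),("scene",(200,350,210,410))):
    im=camera(n)[:,:,::-1];o.append(cv2.resize(im[r0:r1,c0:c1],(400,300),interpolation=cv2.INTER_CUBIC))
cv2.imwrite("pics/c3.png",cv2.convertScaleAbs(np.hstack(o),alpha=1.6))
E
```

```text
time: 8.3
position: [0.4915, 0.0919, 0.1368]
eef_rot: [0.002, 0.556, 0.831, -0.001]
wrist_force: [4.5, -10.7, 5.9]
time: 8.8
position: [0.4892, 0.0938, 0.2816]
eef_rot: [-0.002, 0.557, 0.83, -0.002]
wrist_force: [1.7, 0.8, -0.4]
time: 9.3
position: [0.5656, -0.0922, 0.2902]
eef_rot: [-0.002, 0.557, 0.83, -0.001]
wrist_force: [0.9, -0.3, -0.5]
9.3 [ 0.5656 -0.0922  0.2902] [ 0.9 -0.3 -0.5] xdir 112.3 [-0.004  0.001 -1.   ] -0.000907798363199724 0.0726
to target, tool shares [1.447 0.03  2.606]
```

View pics/c3.png

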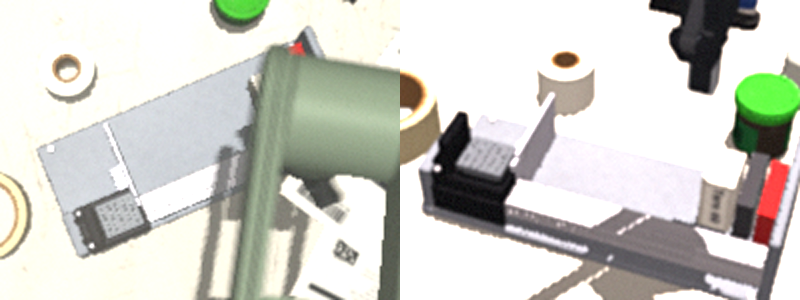

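The saddle sits flush against the end block (top crop (85,225), scene crop (435,185)). The paddle is up, the cartons are standing, and the arm is clear.

```bash
python3 -m inch '[[-1,0,0,0,0,0,0],[-1,0,0,0,0,0,0],[-1,0,0,0,0,0,0]]' | head -4; python3 -c "from plant import ticket;print(ticket.close_job())"
```

```text
time: 9.7
position: [0.5657, -0.0896, 0.2912]
eef_rot: [-0.001, 0.557, 0.831, -0.0]
wrist_force: [0.4, -0.2, 0.6]
the job is handed in; nothing more can be done
None
```

The stop was pushed back against the end block and the paddle let go; the last picture shows the three cartons still standing and the arm clear, and the job was handed in at about 9.7 s with no verdict returned.

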